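Fill the book trough and lock its bookend one hole in

TASK

Stand two of the three loose pocket books, spine up, in the trough beside the one already there so that exactly three stand in the row, and leave the spare book and everything else where it is. Then pull the lock plunger up by its black knob, slide the bookend to the next hole towards the books, and push the pin fully home there. Finish while still gripping the knob and holding it down: do not let go.

Things in the scene. Friction and masses are not known exactly. Their poses are not given: they have to be found in the camera images.
- trough: Wooden book trough fixed to the table. Origin on the table under the inner face of its fixed end plate; y runs level from there along the row to the sliding bookend (far end y = 254 mm), x across the row (books' length lies along x), z up. Books stand on its floor, 30 mm above the table, between side lips 172 mm apart inside, 46 mm high. End plate 150 mm wide, top 85 mm above the table.
- bookend_face (a point): Middle of the top edge of the sliding bookend's plate, on the face towards the books (150 mm wide, top 85 mm above the table). At trough y = 154 mm at the start: books go between y = 0 and there.
- next_hole (a point): Mouth of the next hole for the pin, 14 x 16 mm, in the steel strip along the middle of the trough floor, at trough y = 134 mm. The pin starts in a hole at y = 204 mm; a third at y = 64 mm is not used.
- bookend (a joint): Travel (m) of the sliding bookend towards the fixed end plate: 0 at the start, pin in the first hole; 0.070 with the pin over the next hole (plate face then at y = 84 mm, room for just three books). Slides stiffly (about 1.5 N, plus pushing books along). About 2 mm play with the pin in a hole.
- plunger (a joint): Height (m) of the lock plunger: 0 fully home (pin 14 mm deep in a hole), limit 0.024 up. Above 0.014 the round-nosed pin is clear and the bookend can slide. No spring: friction (about 4 N) keeps it where it is left.
- knob (a point): Centre of the plunger's round black knob, 26 mm across and 26 mm high, on top of the bookend's block; axis vertical. It rides with the bookend and rises with the plunger. 118 mm above the table when home; at trough x = 0, y = 204 mm at the start. The block's top is 84 mm above the table; the knob's lower face 105 mm.
- book0_c (a point): pocket book, 148 mm long (its x, along the spine), 24 mm thick (its y), 105 mm high (its z, up), about 0.2 kg, standing spine up in the trough already, close to the fixed end plate, its thickness along the trough's y. Point at its centre.
- book1_c (a point): pocket book, 148 mm long (its x, along the spine), 24 mm thick (its y), 105 mm high (its z, up), about 0.2 kg, standing spine up on the table beside the trough; one of three alike. Point at its centre, 52.5 mm above its foot.
- book2_c (a point): pocket book, 148 mm long (its x, along the spine), 24 mm thick (its y), 105 mm high (its z, up), about 0.2 kg, standing spine up on the table beside the trough; one of three alike. Point at its centre, 52.5 mm above its foot.
- book3_c (a point): pocket book, 148 mm long (its x, along the spine), 24 mm thick (its y), 105 mm high (its z, up), about 0.2 kg, standing spine up on the table beside the trough; one of three alike. Point at its centre, 52.5 mm above its foot.
- hardback_c (a point): bigger hardback (200 x 42 x 150 mm high), standing spine up beyond the pocket books; leave alone. Point at its centre.
- mug: white mug, 80 mm across, 92 mm high; leave alone. Origin at the centre of its underside.
- stamp: small wooden hand stamp, 34 mm across, 70 mm high; leave alone. Origin at the centre of its underside.
- pencil_pot: dark steel pencil pot, 76 mm across, 146 mm high with its pencils; leave alone. Origin at the centre of its underside.
- tape_roll: roll of tape lying flat, 90 mm across, 24 mm high; leave alone. Origin at the centre of its underside.
Mind the look-alikes: they are no part of the job. Leave any green or purple look-alike of the part that bears book1_c alone.

How it is judged:
On the way, in this order (a step that is already met when the one before it is completed fails the run):
1. exactly three books stand in the trough, let go, with the bookend still locked in its first hole (x of book0_c in the frame of trough between -0.02 and 0.02 m and y of book0_c in the frame of trough between 0.004 and 0.15 m and z of book0_c in the frame of trough between 0.074 and 0.09 m and angle between book0_c's own z axis and vertical below 0.12 rad and angle between the y axis of book0_c and the y axis of trough, either way round below 0.2 rad and ((distance of book1_c from where it was at the start of the episode below 0.03 m and angle between each of book1_c, book2_c, book3_c's own z axis and vertical below 0.12 rad and x of book2_c in the frame of trough between -0.02 and 0.02 m and y of book2_c in the frame of trough between 0.004 and 0.15 m and z of book2_c in the frame of trough between 0.074 and 0.09 m and angle between the y axis of each of book2_c, book3_c and the y axis of trough, either way round below 0.2 rad and x of book3_c in the frame of trough between -0.02 and 0.02 m and y of book3_c in the frame of trough between 0.004 and 0.15 m and z of book3_c in the frame of trough between 0.074 and 0.09 m) or (x of book1_c in the frame of trough between -0.02 and 0.02 m and y of book1_c in the frame of trough between 0.004 and 0.15 m and z of book1_c in the frame of trough between 0.074 and 0.09 m and angle between each of book1_c, book2_c, book3_c's own z axis and vertical below 0.12 rad and angle between the y axis of each of book1_c, book3_c and the y axis of trough, either way round below 0.2 rad and distance of book2_c from where it was at the start of the episode below 0.03 m and x of book3_c in the frame of trough between -0.02 and 0.02 m and y of book3_c in the frame of trough between 0.004 and 0.15 m and z of book3_c in the frame of trough between 0.074 and 0.09 m) or (x of book1_c in the frame of trough between -0.02 and 0.02 m and y of book1_c in the frame of trough between 0.004 and 0.15 m and z of book1_c in the frame of trough between 0.074 and 0.09 m and angle between each of book1_c, book2_c, book3_c's own z axis and vertical below 0.12 rad and angle between the y axis of each of book1_c, book2_c and the y axis of trough, either way round below 0.2 rad and x of book2_c in the frame of trough between -0.02 and 0.02 m and y of book2_c in the frame of trough between 0.004 and 0.15 m and z of book2_c in the frame of trough between 0.074 and 0.09 m and distance of book3_c from where it was at the start of the episode below 0.03 m)) and value of joint bookend below 0.006 m and value of joint plunger below 0.004 m and contact force between the fingers and book1 below 0.5 N and contact force between the fingers and book2 below 0.5 N and contact force between the fingers and book3 below 0.5 N), for 0.2 s.
2. the plunger is pulled clear of its hole (value of joint plunger above 0.0135 m), for 0.05 s.
3. the bookend stands at the next hole with the pin home (value of joint bookend between 0.066 and 0.074 m and value of joint plunger below 0.003 m), for 0.2 s.
At the end, for the whole second after the job is handed in: Three books upright on the trough floor between the plates, within 0.2 rad of square and 20 mm of the middle line; spare book standing within 30 mm of its start; bookend at 66-74 mm; plunger under 3 mm; fingers still on the knob with over 2 N (all of step 3 and x of book0_c in the frame of trough between -0.02 and 0.02 m and y of book0_c in the frame of trough between 0.004 and 0.084 m and z of book0_c in the frame of trough between 0.074 and 0.09 m and angle between book0_c's own z axis and vertical below 0.12 rad and angle between the y axis of book0_c and the y axis of trough, either way round below 0.2 rad and ((distance of book1_c from where it was at the start of the episode below 0.03 m and angle between each of book1_c, book2_c, book3_c's own z axis and vertical below 0.12 rad and x of book2_c in the frame of trough between -0.02 and 0.02 m and y of book2_c in the frame of trough between 0.004 and 0.084 m and z of book2_c in the frame of trough between 0.074 and 0.09 m and angle between the y axis of each of book2_c, book3_c and the y axis of trough, either way round below 0.2 rad and x of book3_c in the frame of trough between -0.02 and 0.02 m and y of book3_c in the frame of trough between 0.004 and 0.084 m and z of book3_c in the frame of trough between 0.074 and 0.09 m) or (x of book1_c in the frame of trough between -0.02 and 0.02 m and y of book1_c in the frame of trough between 0.004 and 0.084 m and z of book1_c in the frame of trough between 0.074 and 0.09 m and angle between each of book1_c, book2_c, book3_c's own z axis and vertical below 0.12 rad and angle between the y axis of each of book1_c, book3_c and the y axis of trough, either way round below 0.2 rad and distance of book2_c from where it was at the start of the episode below 0.03 m and x of book3_c in the frame of trough between -0.02 and 0.02 m and y of book3_c in the frame of trough between 0.004 and 0.084 m and z of book3_c in the frame of trough between 0.074 and 0.09 m) or (x of book1_c in the frame of trough between -0.02 and 0.02 m and y of book1_c in the frame of trough between 0.004 and 0.084 m and z of book1_c in the frame of trough between 0.074 and 0.09 m and angle between each of book1_c, book2_c, book3_c's own z axis and vertical below 0.12 rad and angle between the y axis of each of book1_c, book2_c and the y axis of trough, either way round below 0.2 rad and x of book2_c in the frame of trough between -0.02 and 0.02 m and y of book2_c in the frame of trough between 0.004 and 0.084 m and z of book2_c in the frame of trough between 0.074 and 0.09 m and distance of book3_c from where it was at the start of the episode below 0.03 m)) and contact force between the fingers and plunger above 2 N and velocity of joint bookend between -0.01 and 0.01 m/s and velocity of joint plunger between -0.01 and 0.01 m/s); the arm keeps its last pose, push and grip.
It fails at once if a bystander (hardback, mug, stamp, pencil pot, tape roll) is moved more than 30 mm (distance of any of hardback_c, mug, stamp, pencil_pot, tape_roll from where it was at the start of the episode above 0.03 m).
It also fails if it takes over 67 s, if anything falls off the work surface, if the arm or the gripper's body presses on something with over 40 N, if the wrist force passes 120 N, or if a joint passes its speed limit or range.

ROBOT

A 7-joint arm with a two-finger parallel gripper is mounted at the origin on the work surface. World frame = base frame: x ahead of the robot, y to its left, z up, the work surface at z = 0. Lengths are in m, angles in rad, forces in N, time in s.
With the tool pointing down it reaches from about 0.375 to 0.925 m from the base axis. Payload 3.1 kg.
Tool frame: the origin (TCP) lies at the centre of the arm's flange, where the gripper is bolted on; the fingertips stand manip.finger_overhang ahead of it and the grasp point (between the pads) lies 155 mm ahead of it (manip.finger_overhang is the distance from the TCP to the fingertips, in m); z points along the fingers, y is the line along which they close (so a half turn about z gives the same grasp; the last joint's range is limited). The gripper opens to 85 mm and grips with 20 to 120 N. Pads are 22 mm wide; open, the fingers measure 114 mm over their backs; the gripper's body (76 mm by 85 mm) begins 54 mm behind the grasp point. The pads swing forward as they close: fully open they stand 13 mm farther back than shut.
Start: joints at [-1.446, 0.383, 0.044, 1.598, -0.018, 1.161, -0.05], TCP at [0.144, 0.634, 0.405] pointing down, gripper open.
Joint ranges: [-2.61, 2.61], [-0.41, 2.15], [-1.48, 1.57], [0, 2.5], [-1.57, 4.71], [0.05, 1.97], [-2.85, 2.85]. Speed limits (rad/s): [2.79, 2.79, 3.14, 3.14, 3.14, 3.14, 3.14].

INTERFACE

Orientations are given as [roll, pitch, yaw] about the fixed x, y, z axes, in that order (R = Rz(yaw) Ry(pitch) Rx(roll)).
In Python, from rig import manip gives the robot as it stands.
- The arm moves only by the tool apply_moves, never from a script. Its argument "steps" is a list of rows, each an object of numbers: "x", "y", "z": the shift along the tool's x, y, z normalised to -1 to 1, where 1 is 0.5 m; "rx", "ry", "rz": the turn, a rotation vector about the tool's x, y, z normalised to -1 to 1, where 1 is 90 degrees. In form: [{"x": .., "y": .., "z": .., "rx": .., "ry": .., "rz": ..}, ...]. A call has 1 to 8 rows; each row is the pose to reach, as a shift and turn from the pose commanded when the call began, along the tool's axes at that moment; what a row does not reach only later rows make up. A row lasts 1/8 s, in which the tool goes at most 62.5 mm and 10.7 degrees, less where a joint would pass 70% of its speed; a pose out of reach is approached as far as the arm can. A call with a number of a shift or a turn outside -1 to 1 is refused whole. A call with a gripper value outside its range is refused whole. "jaw" is the gripper's target within -1 to 1 (fully open at 1, half-way at 0, shut at -1), set as the call begins (left out, the last holds). The fingers move at their own pace and stop on an object; the grip force is fixed at half the most. Time passes only in rows, so rows that repeat a pose let the fingers close. It gives the time, the measured TCP pose, the force, the opening and the grip force at its end, in the units of the state.
- manip.get_obs(): the state, without advancing time (a new reading comes with each control period).
- manip.camera(name): name is "scene" or "top" or "wrist"; returns a dict with "pixels" (400x640x3 uint8, blue, green, red), "fx", "fy", "cx", "cy" (pixels), "extrinsics" (4x4, takes a point from camera to world coordinates). Camera axes: x right, y down, z forward; pixel columns grow to the right and rows downward; lengths in m; the calibration is good to about 2 mm. A picture is of the moment at which its call begins. There is no depth.
- manip.finish_job(): hands the job in; it is judged then, once.
The state is a dict: "t": time; "joint_pos": joint angles; "dq": joint speeds; "tau": joint torques, N m; "tcp_pos": TCP position; "tcp_rot": TCP orientation; "force": force on the tool from outside, world axes, zero at the start; "moment": the same for the moment, N m; "width": finger opening in m; "grip_force": force on a finger pad.
Only numpy, scipy, OpenCV 4.12 (cv2) and the standard library are available. Lean on these libraries where they do the work, as an engineer would, in place of code of your own. Each camera call takes 0.05 s, during which the arm holds its last target. There are 200 camera calls.

## Working session

There is one attempt and no reset: what is moved stays moved. The work goes in short steps, Python scripts to look and compute and a tool call to move; the robot and the scene stay as the last step left them, time stands still between calls to the robot, and variables do not carry over. Pictures are saved under pics/ and viewed, at most 10 in all, crops included, and the job is handed in when it is done.

Besides the shell and the picture viewer there is one more tool, called as name(argument=value, ...), one argument or row to a line, values as JSON. apply_moves: Moves the arm, as the interface text tells. Scaled input: -1 to 1 covers 0.5 m each way for a shift and 90 degrees each way for a turn. Its arguments: {"type":"object","properties":{"steps":{"type":"array","items":{"type":"object","properties":{"x":{"type":"number","minimum":-1,"maximum":1},"y":{"type":"number","minimum":-1,"maximum":1},"z":{"type":"number","minimum":-1,"maximum":1},"rx":{"type":"number","minimum":-1,"maximum":1},"ry":{"type":"number","minimum":-1,"maximum":1},"rz":{"type":"number","minimum":-1,"maximum":1}}}},"jaw":{"type":"number"}},"required":["steps"]}

```bash
mkdir -p pics; python3 - <<'E'
from rig import manip
import cv2,numpy as np
o=manip.get_obs();print(o,manip.finger_overhang)
for n in("scene","top"):
    c=manip.camera(n);cv2.imwrite(f"pics/{n}0.png",c["pixels"]);print(n,c["fx"],c["fy"],c["cx"],c["cy"],np.round(c["extrinsics"],4).tolist())
E
```

```text
{'t': 0.0, 'joint_pos': array([-1.4458322 ,  0.38381345,  0.04384235,  1.59958155, -0.01790986,
        1.16117166, -0.04992075]), 'dq': array([ 0.00020838, -0.00160753, -0.00120425, -0.00034184, -0.00169824,
       -0.00059621, -0.00145189]), 'tau': array([ 2.61820505e-04, -4.33445370e+01,  1.02410909e+00, -2.49520236e+01,
        1.04423042e-02,  1.10711076e-02,  7.72302883e-06]), 'tcp_pos': array([0.14347954, 0.63346601, 0.40329711]), 'tcp_rot': array([-3.13901461e+00,  1.31884852e-04,  2.91887587e+00]), 'force': array([-0.13825936,  0.37361801, -0.77100677]), 'moment': array([0.01207787, 0.03483602, 0.00642645]), 'grip_force': 0.0, 'width': 0.08560581023672825} 0.1734
scene 485.26116593114557 485.26116593114557 328.94741819022164 200.91089713704991 [[0.7895, 0.4639, -0.4019, 1.0112], [0.6137, -0.5864, 0.5286, -0.7179], [0.0095, -0.664, -0.7477, 1.0009], [0.0, 0.0, 0.0, 1.0]]
top 409.3049779095031 409.3049779095031 313.4943218696895 189.17451253923113 [[0.0037, -0.9773, 0.2119, 0.2958], [-1.0, -0.004, -0.0013, -0.1019], [0.0021, -0.2119, -0.9773, 1.0914], [0.0, 0.0, 0.0, 1.0]]
```

View pics/scene0.png

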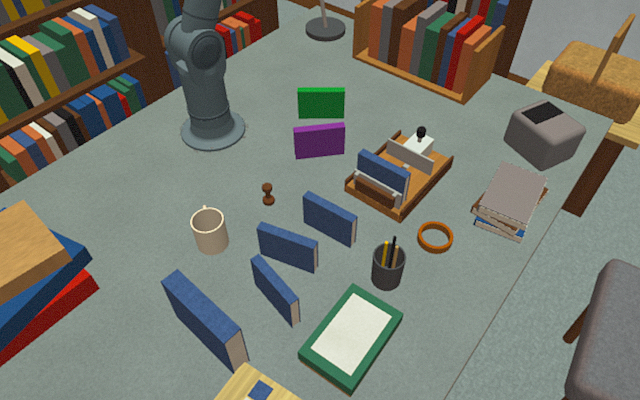

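View pics/top0.png

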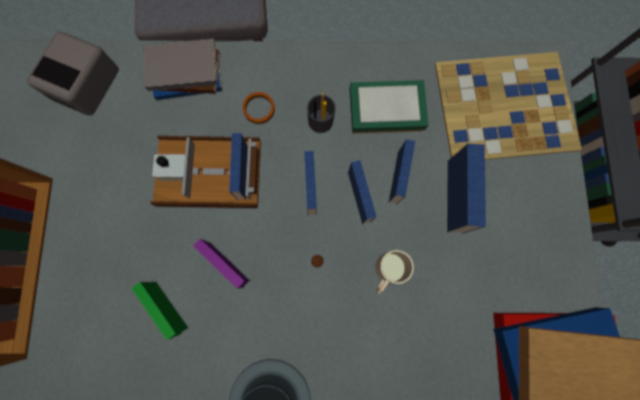

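The scene shows the trough around top px (205,172), with book0 in it at (238,165). The loose blue pocket books are at top px (310,182), (362,190) and (403,171), and the bigger hardback is at (466,187). The green (160,310) and purple (220,263) books are the look-alikes. The blue ones match book0's colour and size. I'll confirm this in an enlarged crop.

```bash
cat > h.py <<'E'
import numpy as np,cv2
from rig import manip
def ray(c,u,v,z):
    d=c["extrinsics"][:3,:3]@np.array([(u-c["cx"])/c["fx"],(v-c["cy"])/c["fy"],1.]);p=c["extrinsics"][:3,3]
    return p+d*(z-p[2])/d[2]
def proj(c,P):
    E=np.linalg.inv(c["extrinsics"]);q=E[:3,:3]@np.array(P)+E[:3,3]
    return c["fx"]*q[0]/q[2]+c["cx"],c["fy"]*q[1]/q[2]+c["cy"]
E
python3 - <<'E'
from h import *
a=cv2.imread("pics/top0.png")
cv2.imwrite("pics/crop1.png",cv2.resize(a[120:230,145:430],None,fx=2.8,fy=2.8,interpolation=cv2.INTER_CUBIC))
hsv=cv2.cvtColor(a,cv2.COLOR_BGR2HSV)
for r,c0,c1 in((182,300,322),(165,225,268),(190,352,380),(171,392,414)):
    print(r,[(c,*hsv[r,c]) for c in range(c0,c1)])
E
```

```text
182 [(300, np.uint8(80), np.uint8(16), np.uint8(97)), (301, np.uint8(81), np.uint8(18), np.uint8(97)), (302, np.uint8(77), np.uint8(18), np.uint8(98)), (303, np.uint8(81), np.uint8(18), np.uint8(98)), (304, np.uint8(90), np.uint8(21), np.uint8(95)), (305, np.uint8(106), np.uint8(56), np.uint8(96)), (306, np.uint8(109), np.uint8(108), np.uint8(97)), (307, np.uint8(110), np.uint8(137), np.uint8(97)), (308, np.uint8(110), np.uint8(145), np.uint8(97)), (309, np.uint8(109), np.uint8(147), np.uint8(97)), (310, np.uint8(109), np.uint8(147), np.uint8(97)), (311, np.uint8(109), np.uint8(146), np.uint8(98)), (312, np.uint8(109), np.uint8(148), np.uint8(100)), (313, np.uint8(109), np.uint8(143), np.uint8(100)), (314, np.uint8(109), np.uint8(122), np.uint8(98)), (315, np.uint8(107), np.uint8(74), np.uint8(97)), (316, np.uint8(98), np.uint8(32), np.uint8(96)), (317, np.uint8(81), np.uint8(18), np.uint8(97)), (318, np.uint8(80), np.uint8(16), np.uint8(98)), (319, np.uint8(81), np.uint8(18), np.uint8(98)), (320, np.uint8(79), np.uint8(21), np.uint8(98)), (321, np.uint8(77), np.uint8(18), np.uint8(9
[... 3995 characters left out ...]
np.uint8(110), np.uint8(144), np.uint8(76)), (401, np.uint8(110), np.uint8(142), np.uint8(90)), (402, np.uint8(110), np.uint8(143), np.uint8(96)), (403, np.uint8(109), np.uint8(146), np.uint8(96)), (404, np.uint8(109), np.uint8(145), np.uint8(95)), (405, np.uint8(110), np.uint8(146), np.uint8(96)), (406, np.uint8(109), np.uint8(146), np.uint8(98)), (407, np.uint8(109), np.uint8(146), np.uint8(98)), (408, np.uint8(109), np.uint8(138), np.uint8(98)), (409, np.uint8(109), np.uint8(103), np.uint8(97)), (410, np.uint8(104), np.uint8(50), np.uint8(96)), (411, np.uint8(90), np.uint8(21), np.uint8(95)), (412, np.uint8(81), np.uint8(18), np.uint8(97)), (413, np.uint8(77), np.uint8(18), np.uint8(99))]
```

View pics/crop1.png

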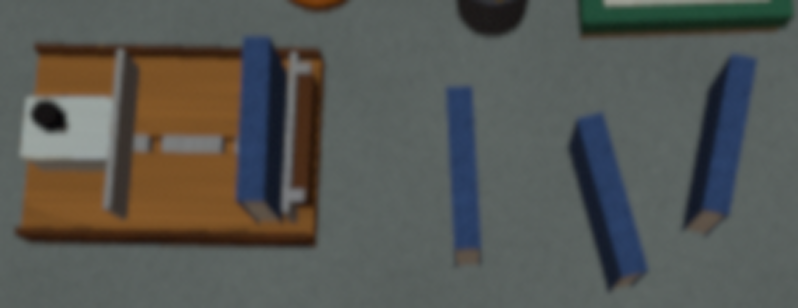

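The crop confirms three identical blue pocket books, at crop px (462,170), (607,200) and (722,140). None of them is green or purple, and the hardback is outside the crop. I'll move the two nearest the trough, top px 310 and 362, and leave the one at 403 as the spare. Next I'll measure the top faces and the trough.

```bash
cat > m.py <<'E'
from h import *
c=manip.camera("top");hsv=cv2.cvtColor(c["pixels"],cv2.COLOR_BGR2HSV)
m=((abs(hsv[...,0].astype(int)-109)<6)&(hsv[...,1]>75)&(hsv[...,2]>76)).astype(np.uint8)
n,L,st,ce=cv2.connectedComponentsWithStats(m)
for i in range(1,n):
    if st[i,4]<300 or not(120<ce[i][1]<240 and 150<ce[i][0]<430):continue
    z=.135 if ce[i][0]<270 else .105
    ys,xs=np.nonzero(L==i)
    P=np.array([ray(c,u,v,z)[:2] for u,v in zip(xs,ys)],np.float32)*1000
    (cx,cy),(w,h),a=cv2.minAreaRect(P)
    d=P-P.mean(0);ev,V=np.linalg.eigh(np.cov(d.T));v=V[:,1]*np.sign(V[0,1])
    print(np.round(ce[i]),"rect c",round(cx,1),round(cy,1),"size",round(w,1),round(h,1),"mean",P.mean(0),"long axis deg",np.degrees(np.arctan2(v[1],v[0])).round(2))
E
python3 m.py; python3 - <<'E'
from h import *
c=manip.camera("top");a=c["pixels"];hsv=cv2.cvtColor(a,cv2.COLOR_BGR2HSV)
m=((hsv[...,0]>6)&(hsv[...,0]<20)&(hsv[...,1]>110)).astype(np.uint8)
m[:, :145]=0;m[:, 275:]=0;m[:125]=0;m[215:]=0
m=cv2.morphologyEx(m,cv2.MORPH_OPEN,np.ones((2,2)))
ys,xs=np.nonzero(m);print("wood",xs.min(),xs.max(),ys.min(),ys.max())
for col in range(158,258,12):
    y=np.nonzero(m[:,col])[0]
    print(col,y.min(),y.max(),ray(c,col,y.min()-.5,.046)[:2].round(4),ray(c,col,y.max()+.5,.046)[:2].round(4))
k=(hsv[...,2]<45)[145:180,145:182].astype(np.uint8)
n,L,st,ce=cv2.connectedComponentsWithStats(k)
for i in range(1,n):
    if st[i,4]>20:print("knob",ce[i]+[145,145],st[i],ray(c,*(ce[i]+[145,145]),.120))
# plate top edge (grey) at z .085
for r in (150,160,185,195):
    print(r,[(x,*map(int,hsv[r,x])) for x in range(178,196)])
w=manip.camera("scene");g=cv2.cvtColor(w["pixels"],cv2.COLOR_BGR2HSV)
k=(g[...,2]<40)[115:150,405:440].astype(np.uint8)
n,L,st,ce=cv2.connectedComponentsWithStats(k)
for i in range(1,n):
    if st[i,4]>20:print("knob scene",ce[i]+[405,115],st[i],ray(w,*(ce[i]+[405,115]),.118))
E
```

```text
[235. 161.] rect c 571.0 86.4 size 146.1 22.2 mean [571.5746   86.81923] long axis deg 0.33
[405. 168.] rect c 566.9 -332.5 size 23.4 147.6 mean [ 566.1814  -332.46524] long axis deg -12.31
[310. 180.] rect c 535.3 -94.4 size 146.5 23.5 mean [534.38    -94.48047] long axis deg 3.28
[363. 189.] rect c 511.3 -226.3 size 148.3 23.8 mean [ 510.8365  -226.32033] long axis deg 14.53
wood 153 260 138 207
158 180 205 [0.5467 0.305 ] [0.4775 0.2991]
170 138 206 [0.6628 0.2825] [0.475  0.2679]
182 138 206 [0.6629 0.2503] [0.4752 0.2369]
194 138 206 [0.6631 0.2181] [0.4753 0.2058]
206 138 206 [0.6632 0.1859] [0.4754 0.1748]
218 139 207 [0.6605 0.1536] [0.4729 0.1436]
230 139 207 [0.6607 0.1214] [0.473  0.1126]
242 200 207 [0.4942 0.0824] [0.4732 0.0815]
254 139 207 [0.661 0.057] [0.4733 0.0505]
knob [162.11111111 161.18055556] [12 12 11  9 72] [0.57540249 0.26994144 0.12      ]
150 [(178, 15, 174, 119), (179, 15, 176, 119), (180, 15, 174, 119), (181, 15, 174, 119), (182, 15, 174, 120), (183, 16, 174, 119), (184, 15, 147, 120), (185, 14, 87, 120), (186, 15, 26, 119), (187, 20, 7, 109), (188, 15,
[... 631 characters left out ...]
, (184, 30, 2, 107), (185, 15, 13, 81), (186, 13, 38, 61), (187, 12, 47, 54), (188, 11, 51, 55), (189, 14, 50, 56), (190, 13, 82, 65), (191, 14, 136, 88), (192, 15, 165, 111), (193, 16, 174, 119), (194, 15, 173, 121), (195, 16, 175, 121)]
195 [(178, 16, 175, 128), (179, 16, 173, 128), (180, 15, 167, 128), (181, 15, 154, 126), (182, 14, 129, 119), (183, 14, 110, 107), (184, 13, 101, 91), (185, 13, 85, 75), (186, 13, 71, 65), (187, 12, 56, 59), (188, 12, 57, 58), (189, 12, 78, 65), (190, 14, 130, 88), (191, 15, 165, 116), (192, 16, 175, 127), (193, 15, 175, 128), (194, 15, 175, 128), (195, 15, 175, 128)]
knob scene [420.79710145 132.1884058 ] [12 12  9 11 69] [0.58026325 0.2678762  0.118     ]
```

```bash
cat > go.py <<'E'
import sys
from h import *
from scipy.spatial.transform import Rotation as R
o=manip.get_obs();Rc=R.from_euler("xyz",o["tcp_rot"]);print("t",o["t"],o["tcp_pos"].round(4),np.degrees(o["tcp_rot"]).round(2),"j7",o["joint_pos"][6].round(2),"w",round(o["width"],4),"gf",round(o["grip_force"],1),"F",o["force"].round(1))
# args: x y z yaw ; several targets separated by commas
for s in " ".join(sys.argv[1:]).split(","):
    if not s.strip():continue
    x,y,z,a=map(float,s.split())
    d=Rc.inv().apply(np.array([x,y,z])-o["tcp_pos"])/.5
    r=(Rc.inv()*R.from_euler("xyz",[180,0,a],degrees=True)).as_rotvec()/(np.pi/2)
    print(dict(zip(("x","y","z","rx","ry","rz"),np.r_[d,r].round(4).tolist())))
E
python3 go.py .34 .27 .40 175 , .535 -.094 .40 183.3
python3 - <<'E'
from h import *
a=cv2.imread("pics/top0.png");c=manip.camera("top");w=manip.camera("scene")
def L(c,u,v):
    d=c["extrinsics"][:3,:3]@np.array([(u-c["cx"])/c["fx"],(v-c["cy"])/c["fy"],1.]);return c["extrinsics"][:3,3],d/np.linalg.norm(d)
p,d=L(c,162.1,161.2);q,e=L(w,420.8,132.2)
s=np.linalg.lstsq(np.c_[d,-e],q-p,rcond=None)[0];print("knob tri",p+d*s[0],q+e*s[1])
print("plate face",ray(c,187.8,160,.085),ray(c,185.5,185,.085))
E
```

```text
t 0.25 [0.1435 0.6337 0.404 ] [-179.92    0.    167.24] j7 -0.05 w 0.0853 gf 0.0 F [0.3 0.4 0.6]
{'x': -0.5439, 'y': -0.6227, 'z': 0.0088, 'rx': -0.0008, 'ry': -0.0, 'rz': -0.0862}
{'x': -1.085, 'y': -1.2466, 'z': 0.0096, 'rx': -0.0008, 'ry': -0.0001, 'rz': -0.1784}
knob tri [0.57742421 0.2727202  0.11280133] [0.57792802 0.27325296 0.11315024]
plate face [0.58888703 0.21804874 0.085     ] [0.52341299 0.21934378 0.085     ]
```

apply_moves(
  steps=[
    {"x": -0.544,"y": -0.623,"z": 0,"rz": -0.086},
    {"x": -0.544,"y": -0.623,"z": 0,"rz": -0.086},
    {"x": -0.544,"y": -0.623,"z": 0,"rz": -0.086},
    {"x": -0.544,"y": -0.623,"z": 0,"rz": -0.086},
    {"x": -0.544,"y": -0.623,"z": 0,"rz": -0.086},
    {"x": -0.544,"y": -0.623,"z": 0,"rz": -0.086},
    {"x": -0.544,"y": -0.623,"z": 0,"rz": -0.086},
    {"x": -0.544,"y": -0.623,"z": 0,"rz": -0.086},
  ],
  jaw=1,
)

```text
invalid input
```

```bash
python3 go.py .535 -.0945 .36 183.3
```

```text
t 0.35 [0.1436 0.6338 0.4044] [-179.97    0.    167.24] j7 -0.05 w 0.0855 gf 0.0 F [-0.3  0.2 -0.9]
{'x': -1.0853, 'y': -1.2477, 'z': 0.0895, 'rx': -0.0004, 'ry': -0.0001, 'rz': -0.1785}
```

apply_moves(
  steps=[
    {"x": -0.544,"y": -0.623,"z": 0.0,"rx": 0.0,"ry": 0.0,"rz": -0.086},
    {"x": -0.544,"y": -0.623,"z": 0.0,"rx": 0.0,"ry": 0.0,"rz": -0.086},
    {"x": -0.544,"y": -0.623,"z": 0.0,"rx": 0.0,"ry": 0.0,"rz": -0.086},
    {"x": -0.544,"y": -0.623,"z": 0.0,"rx": 0.0,"ry": 0.0,"rz": -0.086},
    {"x": -0.544,"y": -0.623,"z": 0.0,"rx": 0.0,"ry": 0.0,"rz": -0.086},
    {"x": -0.544,"y": -0.623,"z": 0.0,"rx": 0.0,"ry": 0.0,"rz": -0.086},
    {"x": -0.544,"y": -0.623,"z": 0.0,"rx": 0.0,"ry": 0.0,"rz": -0.086},
  ],
  jaw=1.0,
)

```text
t: 1.23
tcp_pos: [0.3414, 0.2667, 0.4049]
tcp_rot: [3.141, 0.0, 3.05]
force: [1.1, 0.3, 0.2]
width: 0.0855
grip_force: 0.0
```

```bash
python3 go.py .535 -.0945 .36 183.3
```

```text
t 1.225 [0.3414 0.2667 0.4049] [1.7997e+02 2.0000e-02 1.7475e+02] j7 0.71 w 0.0855 gf 0.0 F [1.1 0.3 0.2]
{'x': -0.4516, 'y': -0.6841, 'z': 0.0896, 'rx': 0.0003, 'ry': 0.0002, 'rz': -0.095}
```

apply_moves(
  steps=[
    {"x": -0.452,"y": -0.684,"z": 0.09,"rx": 0.0,"ry": 0.0,"rz": -0.095},
    {"x": -0.452,"y": -0.684,"z": 0.09,"rx": 0.0,"ry": 0.0,"rz": -0.095},
    {"x": -0.452,"y": -0.684,"z": 0.09,"rx": 0.0,"ry": 0.0,"rz": -0.095},
    {"x": -0.452,"y": -0.684,"z": 0.09,"rx": 0.0,"ry": 0.0,"rz": -0.095},
    {"x": -0.452,"y": -0.684,"z": 0.09,"rx": 0.0,"ry": 0.0,"rz": -0.095},
    {"x": -0.452,"y": -0.684,"z": 0.09,"rx": 0.0,"ry": 0.0,"rz": -0.095},
    {"x": -0.452,"y": -0.684,"z": 0.09,"rx": 0.0,"ry": 0.0,"rz": -0.095},
    {"x": -0.452,"y": -0.684,"z": 0.09,"rx": 0.0,"ry": 0.0,"rz": -0.095},
  ],
  jaw=1.0,
)

```text
t: 2.22
tcp_pos: [0.5358, -0.0943, 0.3598]
tcp_rot: [-3.138, 0.0, -3.087]
force: [-0.9, 0.3, 0.2]
width: 0.0852
grip_force: 0.0
```

```bash
python3 - <<'E'
from h import *
c=manip.camera("wrist");cv2.imwrite("pics/w1.png",c["pixels"])
a=cv2.cvtColor(c["pixels"],cv2.COLOR_BGR2HSV)
print(c["extrinsics"].round(3).tolist(),c["fx"],"exp corners",[np.round(proj(c,(x,y,.105))) for x in(.461,.609) for y in (-.106,-.082)])
E
python3 go.py .535 -.0945 .237 183.3
```

```text
[[-0.054, 0.958, 0.28, 0.465], [0.999, 0.053, 0.012, -0.098], [-0.003, 0.28, -0.96, 0.328], [0.0, 0.0, 0.0, 1.0]] 275.3213857488114 exp corners [array([309., 113.]), array([340., 115.]), array([302., 281.]), array([328., 282.])]
t 2.275 [ 0.5354 -0.092   0.3596] [-1.7995e+02 -3.0000e-02 -1.7667e+02] j7 1.91 w 0.0851 gf 0.0 F [-0.9  0.1  0.5]
{'x': 0.0009, 'y': -0.0048, 'z': 0.2452, 'rx': -0.0006, 'ry': -0.0003, 'rz': 0.0003}
```

View pics/w1.png

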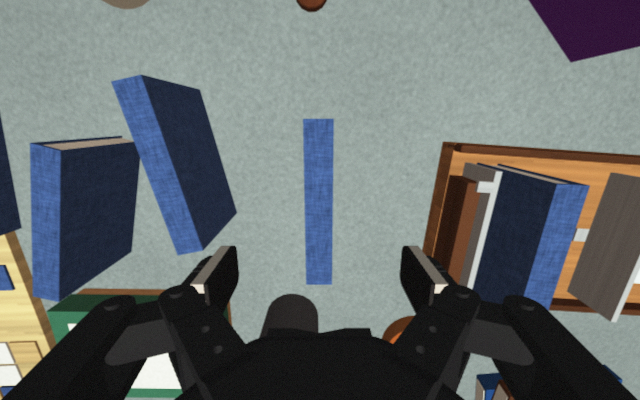

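The wrist view shows the book at (318,200), square and centred between the fingers. I'll descend.

apply_moves(
  steps=[
    {"x": 0.0,"y": 0.0,"z": 0.245,"rx": 0.0,"ry": 0.0,"rz": 0.0},
    {"x": 0.0,"y": 0.0,"z": 0.245,"rx": 0.0,"ry": 0.0,"rz": 0.0},
    {"x": 0.0,"y": 0.0,"z": 0.245,"rx": 0.0,"ry": 0.0,"rz": 0.0},
    {"x": 0.0,"y": 0.0,"z": 0.245,"rx": 0.0,"ry": 0.0,"rz": 0.0},
  ],
  jaw=1.0,
)

```text
t: 2.78
tcp_pos: [0.5361, -0.0897, 0.239]
tcp_rot: [3.141, 0.003, -3.079]
force: [0.3, 0.0, -0.1]
width: 0.0853
grip_force: 0.0
```

apply_moves(
  steps=[
    {"x": 0.0,"y": 0.0,"z": 0.0,"rx": 0.0,"ry": 0.0,"rz": 0.0},
    {"x": 0.0,"y": 0.0,"z": 0.0,"rx": 0.0,"ry": 0.0,"rz": 0.0},
    {"x": 0.0,"y": 0.0,"z": 0.0,"rx": 0.0,"ry": 0.0,"rz": 0.0},
    {"x": 0.0,"y": 0.0,"z": 0.0,"rx": 0.0,"ry": 0.0,"rz": 0.0},
    {"x": 0.0,"y": 0.0,"z": 0.0,"rx": 0.0,"ry": 0.0,"rz": 0.0},
    {"x": 0.0,"y": 0.0,"z": 0.0,"rx": 0.0,"ry": 0.0,"rz": 0.0},
  ],
  jaw=-1.0,
)

```text
t: 3.52
tcp_pos: [0.5354, -0.0906, 0.2376]
tcp_rot: [3.141, 0.0, -3.08]
force: [-1.7, 0.2, 5.3]
width: 0.0233
grip_force: 62.1
```

```bash
python3 go.py .535 -.0945 .37 180 , .571 .1345 .37 180
```

```text
t 3.525 [ 0.5354 -0.0906  0.2376] [ 1.7998e+02  1.0000e-02 -1.7649e+02] j7 2.04 w 0.0233 gf 62.1 F [-1.7  0.2  5.3]
{'x': 0.0012, 'y': -0.0077, 'z': -0.2648, 'rx': 0.0002, 'ry': 0.0001, 'rz': 0.039}
{'x': -0.0987, 'y': 0.445, 'z': -0.2647, 'rx': 0.0002, 'ry': 0.0001, 'rz': 0.039}
```

apply_moves(
  steps=[
    {"x": 0.0,"y": 0.0,"z": -0.33,"rx": 0.0,"ry": 0.0,"rz": 0.0},
    {"x": 0.0,"y": 0.0,"z": -0.33,"rx": 0.0,"ry": 0.0,"rz": 0.039},
    {"x": 0.0,"y": 0.0,"z": -0.33,"rx": 0.0,"ry": 0.0,"rz": 0.039},
    {"x": -0.099,"y": 0.445,"z": -0.33,"rx": 0.0,"ry": 0.0,"rz": 0.039},
    {"x": -0.099,"y": 0.445,"z": -0.33,"rx": 0.0,"ry": 0.0,"rz": 0.039},
    {"x": -0.099,"y": 0.445,"z": -0.33,"rx": 0.0,"ry": 0.0,"rz": 0.039},
    {"x": -0.099,"y": 0.445,"z": -0.33,"rx": 0.0,"ry": 0.0,"rz": 0.039},
    {"x": -0.099,"y": 0.445,"z": -0.33,"rx": 0.0,"ry": 0.0,"rz": 0.039},
  ],
  jaw=-1.0,
)

```text
t: 4.53
tcp_pos: [0.5702, 0.1412, 0.4004]
tcp_rot: [3.141, -0.002, -3.131]
force: [-0.9, -0.3, -1.8]
width: 0.023
grip_force: 61.3
```

```bash
python3 go.py .571 .1345 .267 180; python3 - <<'E'
from h import *
c=manip.camera("wrist");cv2.imwrite("pics/w2.png",c["pixels"])
np.savez("pics/w2.npz",**c)
E
```

```text
t 4.525 [0.5702 0.1412 0.4004] [ 1.7995e+02 -1.4000e-01 -1.7941e+02] j7 1.44 w 0.023 gf 61.3 F [-0.9 -0.3 -1.8]
{'x': -0.0022, 'y': -0.0136, 'z': 0.2667, 'rx': 0.0006, 'ry': -0.0015, 'rz': 0.0065}
```

View pics/w2.png

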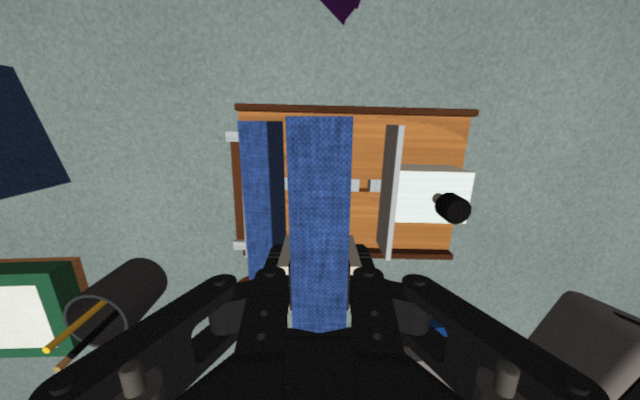

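The held book is over the free part of the trough at (320,220). Book0 is on the left at (262,190), the bookend plate is at (393,190) and the knob is at (455,207). I'll check the trough geometry from this view.

```bash
python3 - <<'E'
from h import *
c=dict(np.load("pics/w2.npz"))
for n,u,v,z in(("lip",236,105,.046),("lip",478,111,.046),("lip",452,257,.046),("plate",404,126,.085),("plate",393,259,.085),("plateL",387,126,.085),("knobtop",461,211,.131),("knob",455,207,.118),("book0 TL",240,122,.135),("book0 TR",270,122,.135)):print(n,ray(c,u,v,z).round(4))
hsv=cv2.cvtColor(c["pixels"],cv2.COLOR_BGR2HSV)
print([(x,*map(int,hsv[140,x])) for x in range(380,412)])
E
```

```text
lip [0.4839 0.0493 0.046 ]
lip [0.4877 0.3193 0.046 ]
lip [0.6684 0.3162 0.046 ]
plate [0.5041 0.2264 0.085 ]
plate [0.6512 0.2278 0.085 ]
plateL [0.5042 0.2094 0.085 ]
knobtop [0.5776 0.2717 0.131 ]
knob [0.5779 0.2725 0.118 ]
book0 TL [0.5014 0.0769 0.135 ]
book0 TR [0.5012 0.1014 0.135 ]
[(380, 15, 152, 179), (381, 14, 151, 179), (382, 15, 151, 181), (383, 15, 151, 176), (384, 14, 143, 150), (385, 13, 92, 97), (386, 18, 41, 75), (387, 16, 43, 78), (388, 12, 42, 79), (389, 23, 42, 73), (390, 14, 42, 79), (391, 14, 43, 77), (392, 14, 37, 76), (393, 11, 37, 76), (394, 13, 40, 77), (395, 15, 50, 81), (396, 14, 33, 86), (397, 105, 3, 147), (398, 105, 11, 190), (399, 105, 10, 195), (400, 95, 8, 191), (401, 105, 10, 196), (402, 8, 5, 186), (403, 14, 70, 181), (404, 14, 141, 181), (405, 15, 151, 179), (406, 15, 152, 178), (407, 15, 148, 183), (408, 15, 151, 179), (409, 15, 152, 179), (410, 14, 151, 181), (411, 15, 150, 179)]
```

apply_moves(
  steps=[
    {"x": -0.004,"y": 0.0,"z": 0.1,"rx": 0.0,"ry": 0.0,"rz": 0.004},
    {"x": -0.004,"y": 0.0,"z": 0.2,"rx": 0.0,"ry": 0.0,"rz": 0.004},
    {"x": -0.004,"y": 0.0,"z": 0.24,"rx": 0.0,"ry": 0.0,"rz": 0.004},
    {"x": -0.004,"y": 0.0,"z": 0.255,"rx": 0.0,"ry": 0.0,"rz": 0.004},
    {"x": -0.004,"y": 0.0,"z": 0.26,"rx": 0.0,"ry": 0.0,"rz": 0.004},
    {"x": -0.004,"y": 0.0,"z": 0.26,"rx": 0.0,"ry": 0.0,"rz": 0.004},
  ],
  jaw=-1.0,
)

```text
t: 5.32
tcp_pos: [0.5739, 0.1347, 0.2738]
tcp_rot: [3.14, 0.003, 3.135]
force: [-0.5, 0.5, -2.2]
width: 0.0234
grip_force: 61.2
```

apply_moves(
  steps=[
    {"x": 0.002,"y": 0.012,"z": 0.0,"rx": 0.0,"ry": 0.0,"rz": 0.0},
    {"x": 0.002,"y": 0.012,"z": 0.008,"rx": 0.0,"ry": 0.0,"rz": 0.0},
    {"x": 0.002,"y": 0.012,"z": 0.01,"rx": 0.0,"ry": 0.0,"rz": 0.0},
    {"x": 0.002,"y": 0.012,"z": 0.01,"rx": 0.0,"ry": 0.0,"rz": 0.0},
    {"x": 0.002,"y": 0.012,"z": 0.01,"rx": 0.0,"ry": 0.0,"rz": 0.0},
  ],
  jaw=-1.0,
)

```text
t: 5.95
tcp_pos: [0.5721, 0.1413, 0.2677]
tcp_rot: [3.14, 0.0, 3.136]
force: [-2.0, 2.3, 3.5]
width: 0.0234
grip_force: 62.1
```

apply_moves(
  steps=[
    {"x": 0.0,"y": 0.0,"z": 0.0,"rx": 0.0,"ry": 0.0,"rz": 0.0},
    {"x": 0.0,"y": 0.0,"z": 0.0,"rx": 0.0,"ry": 0.0,"rz": 0.0},
    {"x": 0.0,"y": 0.0,"z": 0.0,"rx": 0.0,"ry": 0.0,"rz": 0.0},
  ],
  jaw=-0.15,
)

```text
t: 6.32
tcp_pos: [0.5721, 0.1402, 0.267]
tcp_rot: [-3.141, 0.0, 3.135]
force: [-0.6, -0.4, -0.8]
width: 0.0361
grip_force: 0.0
```

apply_moves(
  steps=[
    {"x": 0.0,"y": 0.0,"z": -0.1,"rx": 0.0,"ry": 0.0,"rz": 0.0},
    {"x": 0.0,"y": 0.0,"z": -0.2,"rx": 0.0,"ry": 0.0,"rz": 0.0},
    {"x": 0.0,"y": 0.0,"z": -0.2,"rx": 0.0,"ry": 0.0,"rz": 0.0},
  ],
  jaw=-0.15,
)

```text
t: 6.7
tcp_pos: [0.5743, 0.1402, 0.3721]
tcp_rot: [3.138, 0.01, 3.135]
force: [-0.1, -0.5, -1.0]
width: 0.0361
grip_force: 0.0
```

```bash
python3 go.py .511 -.2245 .36 194.5;python3 - <<'E'
from h import *
c=manip.camera("wrist");hsv=cv2.cvtColor(c["pixels"],cv2.COLOR_BGR2HSV)
m=((abs(hsv[...,0].astype(int)-109)<7)&(hsv[...,1]>90)&(hsv[...,2]>110)).astype(np.uint8)
n,L,st,ce=cv2.connectedComponentsWithStats(m)
for i in range(1,n):
    if st[i,4]>500:
        r=cv2.minAreaRect(np.argwhere(L==i)[:,::-1].astype(np.float32));b=cv2.boxPoints(r)
        print(ce[i].round(),st[i],[ray(c,*q,.135)[:2].round(4).tolist() for q in b])
E
```

```text
t 6.7 [0.5743 0.1402 0.3721] [179.8    0.55 179.6 ] j7 1.45 w 0.0361 gf 0.0 F [-0.1 -0.5 -1. ]
{'x': 0.1218, 'y': -0.7304, 'z': 0.0205, 'rx': 0.0015, 'ry': 0.0064, 'rz': -0.1655}
[246. 183.] [ 225  112   42  159 4449] [[0.5004, 0.0752], [0.4984, 0.0983], [0.6245, 0.1024], [0.6273, 0.0749]]
[319. 198.] [ 304  112   32  178 5259] [[0.5007, 0.1318], [0.5009, 0.1538], [0.6463, 0.1551], [0.6461, 0.1284]]
```

apply_moves(
  steps=[
    {"x": 0.122,"y": -0.73,"z": 0.01,"rx": 0.0,"ry": 0.0,"rz": -0.165},
    {"x": 0.122,"y": -0.73,"z": 0.01,"rx": 0.0,"ry": 0.0,"rz": -0.165},
    {"x": 0.122,"y": -0.73,"z": 0.01,"rx": 0.0,"ry": 0.0,"rz": -0.165},
    {"x": 0.122,"y": -0.73,"z": 0.01,"rx": 0.0,"ry": 0.0,"rz": -0.165},
    {"x": 0.122,"y": -0.73,"z": 0.01,"rx": 0.0,"ry": 0.0,"rz": -0.165},
    {"x": 0.122,"y": -0.73,"z": 0.01,"rx": 0.0,"ry": 0.0,"rz": -0.165},
    {"x": 0.122,"y": -0.73,"z": 0.01,"rx": 0.0,"ry": 0.0,"rz": -0.165},
    {"x": 0.122,"y": -0.73,"z": 0.01,"rx": 0.0,"ry": 0.0,"rz": -0.165},
  ],
  jaw=0.6,
)

```text
t: 7.75
tcp_pos: [0.5083, -0.2235, 0.3607]
tcp_rot: [3.14, -0.002, -2.889]
force: [0.5, 0.6, -0.2]
width: 0.0685
grip_force: 0.0
```

```bash
cat > wb.py <<'E'
from h import *
import sys
z=float(sys.argv[1])
c=manip.camera("wrist");hsv=cv2.cvtColor(c["pixels"],cv2.COLOR_BGR2HSV)
m=((abs(hsv[...,0].astype(int)-109)<7)&(hsv[...,1]>90)&(hsv[...,2]>110)).astype(np.uint8)
n,L,st,ce=cv2.connectedComponentsWithStats(m)
for i in range(1,n):
    if st[i,4]>500:
        P=np.array([ray(c,u,v,z)[:2] for v,u in np.argwhere(L==i)],np.float32)*1000
        V=np.linalg.eigh(np.cov(P.T))[1][:,1]
        r=cv2.minAreaRect(P);print(ce[i].round(),st[i,4],np.round(r[0],1),np.round(r[1],1),"axis",np.degrees(np.arctan(V[1]/V[0])).round(1))
E
python3 wb.py .105; python3 go.py .511 -.2245 .237 194.5
```

```text
[312. 202.] 4476 [ 514.1 -226.9] [146.5  23.5] axis 14.5
[187. 226.] 3559 [ 561.1 -331.1] [ 23.5 128.6] axis -12.4
[ 64. 261.] 694 [ 615.4 -433.1] [24.4 25.9] axis -88.5
[628. 374.] 773 [600.1 136.4] [66. 26.] axis 17.8
t 7.8 [ 0.5089 -0.2224  0.3609] [ 1.7989e+02 -1.0000e-01 -1.6539e+02] j7 2.38 w 0.0683 gf 0.0 F [-0.3  0.2 -0.6]
{'x': -0.0034, 'y': -0.0056, 'z': 0.2477, 'rx': 0.0012, 'ry': -0.0012, 'rz': 0.0012}
```

apply_moves(
  steps=[
    {"x": -0.006,"y": -0.008,"z": 0.1,"rx": 0.0,"ry": 0.0,"rz": 0.0},
    {"x": -0.006,"y": -0.008,"z": 0.2,"rx": 0.0,"ry": 0.0,"rz": 0.0},
    {"x": -0.006,"y": -0.008,"z": 0.248,"rx": 0.0,"ry": 0.0,"rz": 0.0},
    {"x": -0.006,"y": -0.008,"z": 0.248,"rx": 0.0,"ry": 0.0,"rz": 0.0},
  ],
  jaw=0.6,
)

```text
t: 8.3
tcp_pos: [0.5123, -0.224, 0.2354]
tcp_rot: [3.138, -0.005, -2.884]
force: [-1.2, 0.3, 1.0]
width: 0.0681
grip_force: 0.0
```

apply_moves(
  steps=[
    {"x": 0.0,"y": 0.0,"z": 0.0,"rx": 0.0,"ry": 0.0,"rz": 0.0},
    {"x": 0.0,"y": 0.0,"z": 0.0,"rx": 0.0,"ry": 0.0,"rz": 0.0},
    {"x": 0.0,"y": 0.0,"z": 0.0,"rx": 0.0,"ry": 0.0,"rz": 0.0},
    {"x": 0.0,"y": 0.0,"z": 0.0,"rx": 0.0,"ry": 0.0,"rz": 0.0},
    {"x": 0.0,"y": 0.0,"z": 0.0,"rx": 0.0,"ry": 0.0,"rz": 0.0},
    {"x": 0.0,"y": 0.0,"z": 0.0,"rx": 0.0,"ry": 0.0,"rz": 0.0},
  ],
  jaw=-1.0,
)

```text
t: 9.05
tcp_pos: [0.5137, -0.2275, 0.2398]
tcp_rot: [-3.14, 0.003, -2.888]
force: [0.4, 0.2, 6.1]
width: 0.0234
grip_force: 60.0
```

apply_moves(
  steps=[
    {"x": 0.0,"y": 0.0,"z": -0.12,"rx": 0.0,"ry": 0.0,"rz": 0.0},
    {"x": 0.0,"y": 0.0,"z": -0.24,"rx": 0.0,"ry": 0.0,"rz": 0.0},
    {"x": 0.0,"y": 0.0,"z": -0.34,"rx": 0.0,"ry": 0.0,"rz": 0.0},
    {"x": 0.0,"y": 0.0,"z": -0.34,"rx": 0.0,"ry": 0.0,"rz": 0.0},
  ],
  jaw=-1.0,
)

```text
t: 9.55
tcp_pos: [0.5137, -0.2284, 0.4125]
tcp_rot: [-3.138, 0.008, -2.889]
force: [-0.6, -0.9, -1.9]
width: 0.0232
grip_force: 60.0
```

```bash
python3 go.py .573 .1935 .40 180
```

```text
t 9.55 [ 0.5137 -0.2284  0.4125] [-179.78    0.47 -165.53] j7 2.35 w 0.0232 gf 60.0 F [-0.6 -0.9 -1.9]
{'x': -0.3256, 'y': 0.7875, 'z': 0.0247, 'rx': -0.0017, 'ry': 0.0055, 'rz': 0.1608}
```

apply_moves(
  steps=[
    {"x": -0.326,"y": 0.79,"z": 0.02,"rx": 0.0,"ry": 0.0,"rz": 0.161},
    {"x": -0.326,"y": 0.79,"z": 0.02,"rx": 0.0,"ry": 0.0,"rz": 0.161},
    {"x": -0.326,"y": 0.79,"z": 0.02,"rx": 0.0,"ry": 0.0,"rz": 0.161},
    {"x": -0.326,"y": 0.79,"z": 0.02,"rx": 0.0,"ry": 0.0,"rz": 0.161},
    {"x": -0.326,"y": 0.79,"z": 0.02,"rx": 0.0,"ry": 0.0,"rz": 0.161},
    {"x": -0.326,"y": 0.79,"z": 0.02,"rx": 0.0,"ry": 0.0,"rz": 0.161},
    {"x": -0.326,"y": 0.79,"z": 0.02,"rx": 0.0,"ry": 0.0,"rz": 0.161},
    {"x": -0.326,"y": 0.79,"z": 0.02,"rx": 0.0,"ry": 0.0,"rz": 0.161},
  ],
  jaw=-1.0,
)

```text
t: 10.55
tcp_pos: [0.5693, 0.2051, 0.3946]
tcp_rot: [3.14, -0.005, -3.128]
force: [-0.2, -0.3, -3.1]
width: 0.0234
grip_force: 60.0
```

apply_moves(
  steps=[
    {"x": 0.0,"y": 0.0,"z": 0.0,"rx": 0.0,"ry": 0.0,"rz": 0.0},
    {"x": 0.0,"y": 0.0,"z": 0.0,"rx": 0.0,"ry": 0.0,"rz": 0.0},
  ],
  jaw=-1.0,
)

```text
t: 10.8
tcp_pos: [0.5714, 0.1936, 0.3971]
tcp_rot: [-3.14, -0.002, 3.138]
force: [-0.1, -0.8, -2.2]
width: 0.0233
grip_force: 60.0
```

```bash
python3 go.py .573 .195 .275 180
```

```text
t 10.8 [0.5714 0.1936 0.3971] [-1.7990e+02 -1.1000e-01  1.7981e+02] j7 1.35 w 0.0233 gf 60.0 F [-0.1 -0.8 -2.2]
{'x': -0.0037, 'y': 0.0032, 'z': 0.2441, 'rx': -0.0012, 'ry': -0.0013, 'rz': -0.0022}
```

apply_moves(
  steps=[
    {"x": -0.004,"y": 0.002,"z": 0.1,"rx": 0.0,"ry": 0.0,"rz": 0.0},
    {"x": -0.004,"y": 0.002,"z": 0.18,"rx": 0.0,"ry": 0.0,"rz": 0.0},
    {"x": -0.004,"y": 0.002,"z": 0.22,"rx": 0.0,"ry": 0.0,"rz": 0.0},
    {"x": -0.004,"y": 0.002,"z": 0.238,"rx": 0.0,"ry": 0.0,"rz": 0.0},
    {"x": -0.004,"y": 0.002,"z": 0.244,"rx": 0.0,"ry": 0.0,"rz": 0.0},
    {"x": -0.004,"y": 0.002,"z": 0.244,"rx": 0.0,"ry": 0.0,"rz": 0.0},
  ],
  jaw=-1.0,
)

```text
t: 11.55
tcp_pos: [0.5744, 0.1973, 0.2775]
tcp_rot: [3.14, 0.002, -3.141]
force: [0.2, -0.1, -2.9]
width: 0.0234
grip_force: 60.0
```

apply_moves(
  steps=[
    {"x": 0.0,"y": 0.0,"z": 0.01,"rx": 0.0,"ry": 0.0,"rz": 0.0},
    {"x": 0.0,"y": 0.0,"z": 0.016,"rx": 0.0,"ry": 0.0,"rz": 0.0},
    {"x": 0.0,"y": 0.0,"z": 0.016,"rx": 0.0,"ry": 0.0,"rz": 0.0},
  ],
  jaw=-1.0,
)

```text
t: 11.92
tcp_pos: [0.574, 0.1974, 0.2699]
tcp_rot: [3.14, 0.001, -3.141]
force: [-2.7, -0.0, 4.1]
width: 0.0236
grip_force: 61.1
```

Contact with the floor, so I'll release and retreat.

apply_moves(
  steps=[
    {"x": 0.0,"y": 0.0,"z": 0.0,"rx": 0.0,"ry": 0.0,"rz": 0.0},
    {"x": 0.0,"y": 0.0,"z": 0.0,"rx": 0.0,"ry": 0.0,"rz": 0.0},
    {"x": 0.0,"y": 0.0,"z": 0.0,"rx": 0.0,"ry": 0.0,"rz": 0.0},
  ],
  jaw=-0.15,
)

```text
t: 12.3
tcp_pos: [0.5736, 0.1973, 0.2681]
tcp_rot: [-3.142, 0.0, -3.141]
force: [-0.0, -0.2, 0.5]
width: 0.036
grip_force: 0.0
```

apply_moves(
  steps=[
    {"x": 0.0,"y": 0.0,"z": -0.1,"rx": 0.0,"ry": 0.0,"rz": 0.0},
    {"x": 0.0,"y": 0.0,"z": -0.24,"rx": 0.0,"ry": 0.0,"rz": 0.0},
    {"x": 0.0,"y": 0.0,"z": -0.24,"rx": 0.0,"ry": 0.0,"rz": 0.0},
    {"x": 0.0,"y": 0.0,"z": -0.24,"rx": 0.0,"ry": 0.0,"rz": 0.0},
  ],
  jaw=-0.15,
)

```text
t: 12.8
tcp_pos: [0.5737, 0.1972, 0.3888]
tcp_rot: [3.141, 0.001, -3.141]
force: [0.0, -0.1, -1.5]
width: 0.0362
grip_force: 0.0
```

```bash
python3 wb.py .135; python3 go.py .577 .271 .38 180; python3 - <<'E'
from h import *
c=manip.camera("wrist");np.savez("pics/w3.npz",**c);cv2.imwrite("pics/w3.png",c["pixels"])
E
```

```text
[186. 194.] 4536 [573.3  87.4] [145.2  23.6] axis 0.0
[251. 183.] 3961 [567.1 142.3] [ 23.8 133. ] axis -1.6
[319. 197.] 4536 [574.3 198.1] [ 23.1 145.7] axis -0.1
t 12.85 [0.5731 0.1972 0.3873] [-1.7998e+02 -9.0000e-02 -1.7997e+02] j7 1.36 w 0.0364 gf 0.0 F [-0.5 -0.2  0. ]
{'x': -0.0079, 'y': 0.1476, 'z': 0.0145, 'rx': -0.0002, 'ry': -0.001, 'rz': 0.0003}
```

View pics/w3.png

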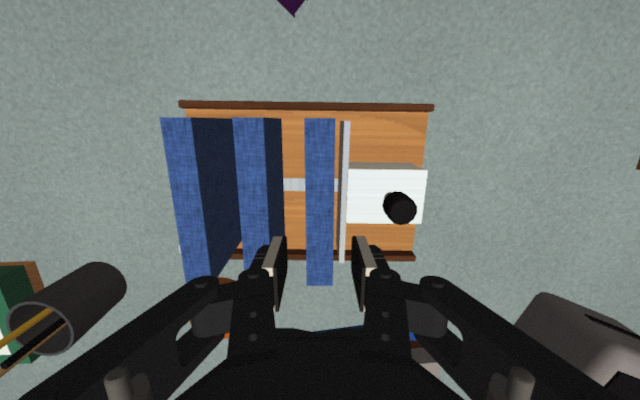

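All three books stand square in the trough, at columns 180, 250 and 320, and the pin is untouched. The knob is at (400,207). I'll move above it.

apply_moves(
  steps=[
    {"x": -0.008,"y": 0.148,"z": 0.0,"rx": 0.0,"ry": 0.0,"rz": 0.0},
    {"x": -0.008,"y": 0.148,"z": 0.0,"rx": 0.0,"ry": 0.0,"rz": 0.0},
    {"x": -0.008,"y": 0.148,"z": 0.015,"rx": 0.0,"ry": 0.0,"rz": 0.0},
    {"x": -0.008,"y": 0.148,"z": 0.015,"rx": 0.0,"ry": 0.0,"rz": 0.0},
  ],
  jaw=0.1,
)

```text
t: 13.4
tcp_pos: [0.5772, 0.2691, 0.3784]
tcp_rot: [-3.138, -0.003, 3.14]
force: [-0.5, -0.0, 1.2]
width: 0.0472
grip_force: 0.0
```

```bash
python3 - <<'E'
from h import *
c=manip.camera("wrist");cv2.imwrite("pics/w4.png",c["pixels"])
hsv=cv2.cvtColor(c["pixels"],cv2.COLOR_BGR2HSV)
w=dict(np.load("pics/w3.npz"))
for c in(w,c):
    hsv=cv2.cvtColor(c["pixels"],cv2.COLOR_BGR2HSV)
    u0,v0=map(int,proj(c,(.577,.271,.12)));s=(slice(v0-25,v0+25),slice(u0-32,u0+32))
    k=(hsv[...,2]<55)[s].astype(np.uint8)
    n,L,st,ce=cv2.connectedComponentsWithStats(k);i=1+st[1:,4].argmax()
    print((u0,v0),ce[i]+[u0-32,v0-25],st[i],ray(c,*(ce[i]+[u0-32,v0-25]),.12))
E
python3 go.py .577 .271 .271 180
```

```text
(400, 206) [399.07721519 207.43037975] [ 15  11  33  32 790] [0.57788046 0.26991398 0.12      ]
(321, 205) [320.71801567 206.86684073] [ 18  10  29  34 766] [0.57816559 0.27036265 0.12      ]
t 13.45 [0.5776 0.2687 0.3792] [-1.7984e+02 -1.2000e-01  1.7983e+02] j7 1.27 w 0.0468 gf 0.0 F [ 0.3 -0.  -0.2]
{'x': 0.0007, 'y': 0.0052, 'z': 0.2164, 'rx': -0.0018, 'ry': -0.0014, 'rz': -0.0019}
```

View pics/w4.png

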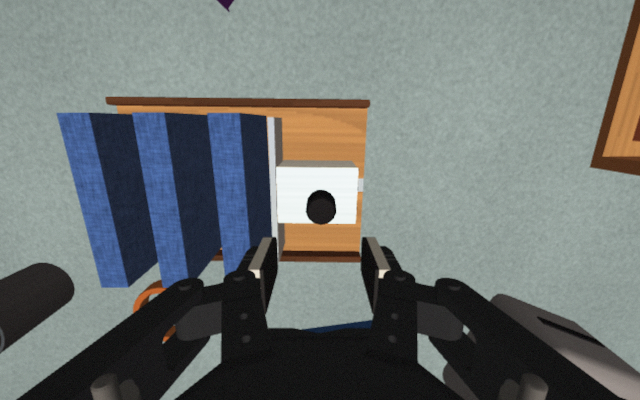

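The knob at (321,207) is centred between the fingers, at world (0.578, 0.270). I'll descend and grip.

apply_moves(
  steps=[
    {"x": 0.0,"y": 0.003,"z": 0.1,"rx": 0.0,"ry": 0.0,"rz": 0.0},
    {"x": 0.0,"y": 0.003,"z": 0.18,"rx": 0.0,"ry": 0.0,"rz": 0.0},
    {"x": 0.0,"y": 0.003,"z": 0.212,"rx": 0.0,"ry": 0.0,"rz": 0.0},
    {"x": 0.0,"y": 0.003,"z": 0.216,"rx": 0.0,"ry": 0.0,"rz": 0.0},
    {"x": 0.0,"y": 0.003,"z": 0.216,"rx": 0.0,"ry": 0.0,"rz": 0.0},
  ],
  jaw=0.1,
)

```text
t: 14.08
tcp_pos: [0.5786, 0.2725, 0.2744]
tcp_rot: [3.14, 0.003, 3.141]
force: [0.1, 1.2, 0.3]
width: 0.047
grip_force: 0.0
```

apply_moves(
  steps=[
    {"x": 0.0,"y": 0.0,"z": 0.0,"rx": 0.0,"ry": 0.0,"rz": 0.0},
    {"x": 0.0,"y": 0.0,"z": 0.0,"rx": 0.0,"ry": 0.0,"rz": 0.0},
    {"x": 0.0,"y": 0.0,"z": 0.0,"rx": 0.0,"ry": 0.0,"rz": 0.0},
    {"x": 0.0,"y": 0.0,"z": 0.0,"rx": 0.0,"ry": 0.0,"rz": 0.0},
  ],
  jaw=-1.0,
)

```text
t: 14.58
tcp_pos: [0.5787, 0.2718, 0.275]
tcp_rot: [3.141, 0.003, 3.141]
force: [-1.0, -2.9, 6.5]
width: 0.024
grip_force: 58.7
```

apply_moves(
  steps=[
    {"x": 0.0,"y": 0.0,"z": -0.01,"rx": 0.0,"ry": 0.0,"rz": 0.0},
    {"x": 0.0,"y": 0.0,"z": -0.02,"rx": 0.0,"ry": 0.0,"rz": 0.0},
    {"x": 0.0,"y": 0.0,"z": -0.03,"rx": 0.0,"ry": 0.0,"rz": 0.0},
    {"x": 0.0,"y": 0.0,"z": -0.04,"rx": 0.0,"ry": 0.0,"rz": 0.0},
    {"x": 0.0,"y": 0.0,"z": -0.04,"rx": 0.0,"ry": 0.0,"rz": 0.0},
    {"x": 0.0,"y": 0.0,"z": -0.04,"rx": 0.0,"ry": 0.0,"rz": 0.0},
  ],
  jaw=-1.0,
)

```text
t: 15.32
tcp_pos: [0.5785, 0.2725, 0.2936]
tcp_rot: [3.141, 0.003, -3.142]
force: [4.4, -0.8, 0.0]
width: 0.0242
grip_force: 59.6
```

```bash
python3 - <<'E'
from h import *
o=manip.get_obs();print(o["tcp_pos"],o["force"],o["width"],o["grip_force"])
w=manip.camera("scene")
cv2.imwrite("pics/s2.png",cv2.resize(w["pixels"][60:230,330:490],None,fx=3.5,fy=3.5,interpolation=cv2.INTER_CUBIC))
E
```

```text
[0.57845614 0.27254201 0.29358039] [ 4.35275479 -0.79474103  0.04129521] 0.024168040708154974 59.608249054290354
```

View pics/s2.png

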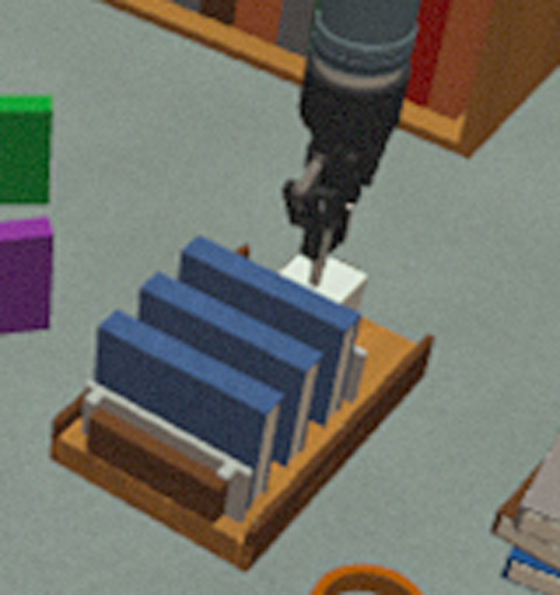

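The picture shows three upright books, with the gripper on the raised knob at crop (318,260). Now I'll slide the bookend.

apply_moves(
  steps=[
    {"x": 0.0,"y": -0.01,"z": 0.0,"rx": 0.0,"ry": 0.0,"rz": 0.0},
    {"x": 0.0,"y": -0.02,"z": 0.0,"rx": 0.0,"ry": 0.0,"rz": 0.0},
    {"x": 0.0,"y": -0.03,"z": 0.0,"rx": 0.0,"ry": 0.0,"rz": 0.0},
    {"x": 0.0,"y": -0.04,"z": 0.0,"rx": 0.0,"ry": 0.0,"rz": 0.0},
    {"x": 0.0,"y": -0.05,"z": 0.0,"rx": 0.0,"ry": 0.0,"rz": 0.0},
    {"x": 0.0,"y": -0.06,"z": 0.0,"rx": 0.0,"ry": 0.0,"rz": 0.0},
    {"x": 0.0,"y": -0.07,"z": 0.0,"rx": 0.0,"ry": 0.0,"rz": 0.0},
    {"x": 0.0,"y": -0.08,"z": 0.0,"rx": 0.0,"ry": 0.0,"rz": 0.0},
  ],
  jaw=-1.0,
)

```text
t: 16.38
tcp_pos: [0.5779, 0.2358, 0.2935]
tcp_rot: [3.136, 0.003, -3.139]
force: [4.6, 2.1, -1.4]
width: 0.0242
grip_force: 59.6
```

apply_moves(
  steps=[
    {"x": 0.0,"y": -0.01,"z": 0.0,"rx": 0.0,"ry": 0.0,"rz": 0.0},
    {"x": 0.0,"y": -0.02,"z": 0.0,"rx": 0.0,"ry": 0.0,"rz": 0.0},
    {"x": 0.0,"y": -0.03,"z": 0.0,"rx": 0.0,"ry": 0.0,"rz": 0.0},
    {"x": 0.0,"y": -0.04,"z": 0.0,"rx": 0.0,"ry": 0.0,"rz": 0.0},
    {"x": 0.0,"y": -0.05,"z": 0.0,"rx": 0.0,"ry": 0.0,"rz": 0.0},
    {"x": 0.0,"y": -0.056,"z": 0.0,"rx": 0.0,"ry": 0.0,"rz": 0.0},
    {"x": 0.0,"y": -0.056,"z": 0.0,"rx": 0.0,"ry": 0.0,"rz": 0.0},
    {"x": 0.0,"y": -0.056,"z": 0.0,"rx": 0.0,"ry": 0.0,"rz": 0.0},
  ],
  jaw=-1.0,
)

```text
t: 17.38
tcp_pos: [0.5778, 0.2079, 0.2936]
tcp_rot: [3.137, 0.002, -3.139]
force: [3.8, 2.1, -0.6]
width: 0.0241
grip_force: 59.7
```

```bash
python3 go.py .578 .2017 .293 180; python3 wb.py .135
```

```text
t 17.375 [0.5778 0.2079 0.2936] [ 1.7971e+02  1.2000e-01 -1.7985e+02] j7 1.41 w 0.0241 gf 59.7 F [ 3.8  2.1 -0.6]
{'x': -0.0004, 'y': -0.0125, 'z': 0.0011, 'rx': 0.0032, 'ry': 0.0013, 'rz': 0.0016}
[164. 195.] 19374 [556.1 136.1] [ 47.9 112.7] axis -5.4
[ 68. 217.] 11722 [568.1  87.5] [135.4  23.8] axis -0.3
```

apply_moves(
  steps=[
    {"x": 0.0,"y": -0.006,"z": 0.0,"rx": 0.0,"ry": 0.0,"rz": 0.0},
    {"x": 0.0,"y": -0.012,"z": 0.0,"rx": 0.0,"ry": 0.0,"rz": 0.0},
    {"x": 0.0,"y": -0.012,"z": 0.0,"rx": 0.0,"ry": 0.0,"rz": 0.0},
    {"x": 0.0,"y": -0.012,"z": 0.0,"rx": 0.0,"ry": 0.0,"rz": 0.0},
  ],
  jaw=-1.0,
)

```text
t: 17.92
tcp_pos: [0.5777, 0.2017, 0.2935]
tcp_rot: [3.137, 0.002, -3.139]
force: [4.0, 3.0, 0.8]
width: 0.0239
grip_force: 59.7
```

```bash
python3 - <<'E'
from h import *
o=manip.get_obs();print(o["tcp_pos"],o["force"],o["width"])
w=manip.camera("scene");t=manip.camera("top")
a=cv2.resize(w["pixels"][100:225,335:465],None,fx=3.2,fy=3.2,interpolation=cv2.INTER_CUBIC)
b=cv2.resize(t["pixels"][125:225,145:270],None,fx=3.2,fy=3.2,interpolation=cv2.INTER_CUBIC)
h=max(a.shape[0],b.shape[0]);p=lambda i:cv2.copyMakeBorder(i,0,h-i.shape[0],0,0,0)
i=np.hstack([p(a),p(b)])[:600,:800];cv2.imwrite("pics/s3.png",i);print(i.shape)
E
```

```text
[0.57774664 0.20168137 0.29354074] [3.99976021 3.01174506 0.76122477] 0.02391160377231412
(400, 800, 3)
```

View pics/s3.png

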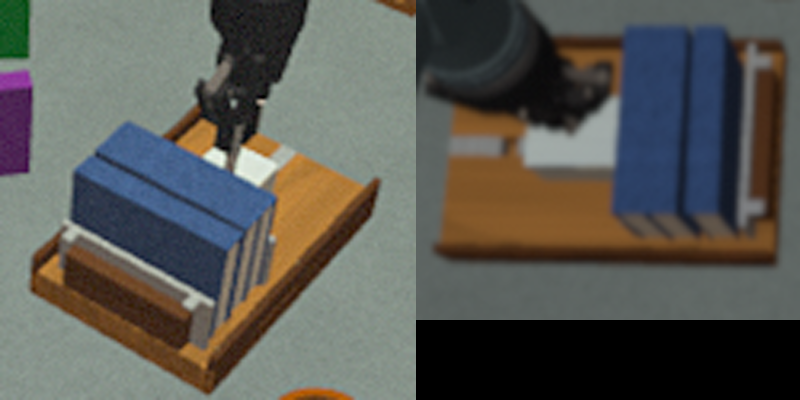

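The books are upright and packed, and the bookend has moved about 70 mm. Now I'll push the pin down.

apply_moves(
  steps=[
    {"x": 0.0,"y": 0.0,"z": 0.008,"rx": 0.0,"ry": 0.0,"rz": 0.0},
    {"x": 0.0,"y": 0.0,"z": 0.016,"rx": 0.0,"ry": 0.0,"rz": 0.0},
    {"x": 0.0,"y": 0.0,"z": 0.022,"rx": 0.0,"ry": 0.0,"rz": 0.0},
    {"x": 0.0,"y": 0.0,"z": 0.022,"rx": 0.0,"ry": 0.0,"rz": 0.0},
    {"x": 0.0,"y": 0.0,"z": 0.022,"rx": 0.0,"ry": 0.0,"rz": 0.0},
  ],
  jaw=-1.0,
)

```text
t: 18.65
tcp_pos: [0.5778, 0.1984, 0.2815]
tcp_rot: [-3.141, 0.001, 3.142]
force: [3.8, 3.2, 0.6]
width: 0.0242
grip_force: 59.8
```

apply_moves(
  steps=[
    {"x": 0.0,"y": 0.002,"z": 0.006,"rx": 0.0,"ry": 0.0,"rz": 0.0},
    {"x": 0.0,"y": 0.003,"z": 0.012,"rx": 0.0,"ry": 0.0,"rz": 0.0},
    {"x": 0.0,"y": 0.003,"z": 0.018,"rx": 0.0,"ry": 0.0,"rz": 0.0},
    {"x": 0.0,"y": 0.003,"z": 0.018,"rx": 0.0,"ry": 0.0,"rz": 0.0},
    {"x": 0.0,"y": 0.003,"z": 0.018,"rx": 0.0,"ry": 0.0,"rz": 0.0},
  ],
  jaw=-1.0,
)

```text
t: 19.27
tcp_pos: [0.5782, 0.1987, 0.2748]
tcp_rot: [-3.141, -0.0, 3.141]
force: [-0.0, -1.9, 15.2]
width: 0.0241
grip_force: 61.1
```

```bash
python3 - <<'E'
from h import *
o=manip.get_obs();print(o["tcp_pos"],np.degrees(o["tcp_rot"]),o["force"])
t=manip.camera("top");a=cv2.imread("pics/top0.png");b=t["pixels"]
def edge(img,r):
    # outer (left) edge of the white block: sub-pixel crossing of S
    g=cv2.cvtColor(img,cv2.COLOR_BGR2HSV)[r,140:200].astype(float)
    k=np.nonzero((g[:,1]<60)&(g[:,2]>130))[0];return k.min()+140,k.max()+140,np.round(g[k.min()-3:k.min()+3,2])
for r in(170,172,174,175):
    print(r,edge(a,r),edge(b,r))
    ea,eb=edge(a,r)[0],edge(b,r)[0];print("travel",ray(t,ea,r,.084)[1]-ray(t,eb,r,.084)[1])
E
python3 go.py
```

```text
[0.57820067 0.19867923 0.27478642] [-1.79964767e+02 -2.64040626e-02  1.79941674e+02] [-0.04167579 -1.87274671 15.22576106]
170 (np.int64(153), np.int64(184), array([ 97., 103., 124., 151., 162., 164.])) (np.int64(180), np.int64(199), array([122., 126., 130., 141., 161., 170.]))
travel 0.06858483638363197
172 (np.int64(152), np.int64(184), array([ 96.,  98., 107., 131., 153., 162.])) (np.int64(180), np.int64(199), array([126., 127., 129., 141., 160., 169.]))
travel 0.07104872834518758
174 (np.int64(152), np.int64(183), array([ 96.,  98., 111., 136., 153., 159.])) (np.int64(180), np.int64(199), array([125., 126., 134., 148., 163., 169.]))
travel 0.0709729853833356
175 (np.int64(153), np.int64(183), array([ 98., 108., 126., 140., 147., 150.])) (np.int64(180), np.int64(199), array([124., 125., 133., 145., 157., 164.]))
travel 0.06840214208785952
t 19.325 [0.5782 0.1987 0.2748] [-1.7996e+02 -3.0000e-02  1.7994e+02] j7 1.43 w 0.0241 gf 61.1 F [-1.1 -1.  14.1]
```

apply_moves(
  steps=[
    {"x": 0.0,"y": 0.0,"z": 0.002,"rx": 0.0,"ry": 0.0,"rz": 0.0},
    {"x": 0.0,"y": 0.0,"z": 0.002,"rx": 0.0,"ry": 0.0,"rz": 0.0},
    {"x": 0.0,"y": 0.0,"z": 0.002,"rx": 0.0,"ry": 0.0,"rz": 0.0},
    {"x": 0.0,"y": 0.0,"z": 0.002,"rx": 0.0,"ry": 0.0,"rz": 0.0},
  ],
  jaw=-1.0,
)

```text
t: 19.82
tcp_pos: [0.5783, 0.1986, 0.2748]
tcp_rot: [-3.142, -0.001, 3.141]
force: [-3.4, -2.1, 18.9]
width: 0.0238
grip_force: 61.6
```

```bash
python3 go.py; python3 -c "
from rig import manip
print(manip.finish_job())"
```

```text
t 19.825 [0.5783 0.1986 0.2748] [-1.8000e+02 -4.0000e-02  1.7994e+02] j7 1.44 w 0.0238 gf 61.6 F [-3.4 -2.1 18.9]
the job is handed in; nothing more can be done
None
```

I handed the job in at about 20 s, with no verdict returned: three books stand in the trough, the bookend is about 70 mm along, the pin is pushed home in the next hole with about 19 N on it, and the gripper is still holding the knob.

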